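# Sort jack screws by thread pitch in the notched gauge beds

### The arm

A 7-joint arm with a two-finger parallel gripper is mounted at the origin on the work surface. World frame = base frame: x ahead of the robot, y to its left, z up, the work surface at z = 0. Lengths are in m, angles in rad, forces in N, time in s.
With the tool pointing down it reaches from about 0.375 to 0.925 m from the base axis. Payload 3.1 kg.
Tool frame: the origin (TCP) lies midway between the tips of the shut fingers; the grasp point (between the pads) lies robot.grip_point_offset behind it (robot.grip_point_offset is the distance from the TCP to the grasp point, in m); z points along the fingers, y is the direction in which the jaws open and shut (so a half turn about z gives the same grasp; the last joint's range is limited). The gripper opens to 85 mm and grips with 20 to 120 N. Pads are 22 mm wide; open, the fingers measure 114 mm over their backs; the gripper's body (76 mm by 85 mm) begins 54 mm behind the grasp point. The pads swing forward as they close: fully open they stand 13 mm farther back than shut.
Start: joints at [-1.294, 0.383, 0.044, 1.598, -0.018, 1.161, -0.05], TCP at [0.238, 0.605, 0.231] pointing down, gripper open.
Joint ranges: [-2.61, 2.61], [-0.41, 2.15], [-1.48, 1.57], [0, 2.5], [-1.57, 4.71], [0.05, 1.97], [-2.85, 2.85]. Speed limits (rad/s): [2.79, 2.79, 3.14, 3.14, 3.14, 3.14, 3.14].

### API

Orientations are given as a unit quaternion [w, x, y, z].
In Python, from workcell import robot, effector, solver, sensors, optics, workorder gives the robot as it stands. The module is installed in compiled form; this text tells all that it offers. Calls block until the motion is done:
- robot.move_pose(position, orientation): joint-space move of the TCP to a pose.
- robot.move_straight(position, frame=None, rate=0.15, stop_force=None): straight line of the TCP; frame=None keeps the orientation; rate is the mean speed in m/s. With stop_force (N) it stops when the force on the tool has changed by that much, and returns True; else False.
- robot.movej(angles): joint-space move.
- effector.gripper_to(opening, force=None): finger opening in m; force is the grip in N (None keeps the last); returns when the fingers have stopped.
- robot.hold(seconds).
- solver.solve_ik(position, orientation): joint angles nearest the present ones, or None.
- sensors.get_state(): the state.
- optics.snapshot(name): name is "scene" or "top" or "wrist"; returns the picture (384x512x3 uint8, red, green, blue); there is no depth.
- optics.calibration(name): a dict with "camera_matrix" (3x3 intrinsics, pixels), "cam_to_world" (4x4, takes a point from camera to world coordinates); the wrist camera has in their place "T_tool_cam" (4x4, takes a point from camera to tool coordinates, whose origin is the TCP and whose axes are the flange's). Camera axes: x right, y down, z forward; pixel columns grow to the right and rows downward; lengths in m; the calibration is good to about 2 mm. The wrist camera is an equidistant fisheye: a pixel r from the principal point sees the ray r / f radians off the axis. A picture is of the moment at which its call begins: read the wrist's pose just before it. calibration takes no time and is no camera call.
A pose or a line that the arm cannot do raises robot.IKError and nothing moves.
- workorder.sign_off(): hands the job in, once; it reports no verdict.
The state is a dict: "time": time; "joints": joint angles; "dq": joint speeds; "joint_torque": joint torques, N m; "eef_pos": TCP position; "tcp_rot": TCP orientation; "wrist_force": force on the tool from outside, world axes, zero at the start; "moment": the same for the moment, N m; "width": finger opening in m.
Only numpy, scipy, OpenCV 4.12 (cv2) and the standard library are available. Lean on these libraries where they do the work, as an engineer would, in place of code of your own. Each camera call takes 0.05 s, during which the arm holds its last target. There are 200 camera calls.

### The job

Sort the two jack screws by thread pitch: take each from the rack and lay it in the notched gauge bed whose teeth match its thread, square end sticking out of the bed's open end. Each must lie level and fully home, with the teeth down in the thread grooves and not riding on the crests, and be let go. Leave the can, the bottle and the spanner where they are.

Things in the scene. Friction and masses are not known exactly. Their poses are not given: they have to be found in the camera images.
- screw_12_mid (a point): Steel jack screw of 12 mm pitch, 0.45 kg, 146 mm long, lying level: middle of its thread, on the axis. Own y along it: thread y = -48 to +48 mm, then the square end. 8 ridges square round the shank (turning does not advance), 32 mm over crests (34 on the end two), 24 at root, crest 5.5 mm wide, foot 7; a groove at y = 0 and every 12 mm. Balances at y = +18. Only pitch differs.
- screw_12_square (a point): Centre of the 12 mm screw's plain square drive end, 24 mm across flats, 50 mm long, 73 mm from the thread's middle along own +y.
- screw_8_mid (a point): Steel jack screw of 8 mm pitch, 0.45 kg, 146 mm long, lying level: middle of its thread, on the axis. Own y along it: thread y = -48 to +48 mm, then the square end. 12 ridges square round the shank (turning does not advance), 32 mm over crests (34 on the end two), 24 at root, crest 3 mm wide, foot 4.5; a groove at y = 0 and every 8 mm. Balances at y = +18. Only pitch differs.
- screw_8_square (a point): Centre of the 8 mm screw's plain square drive end, 24 mm across flats, 50 mm long, 73 mm from the thread's middle along own +y.
- bed_12: Gauge bed for 12 mm pitch, fixed grey block 60 x 112 mm, feet 50 mm to either side: bench level under its middle, own y along it, z up. Open at the +y end (y = 42 mm); end wall at y = -62 mm, 78 mm high. Side walls 40 mm apart inside, 72 mm high, leave no room for fingers beside a screw. Inside, a V of 7 pairs of flat-topped steel teeth, 3.5 mm thick, 12 mm apart. Beds differ in teeth only.
- bed_12_seat (a point): 60 mm above the middle of the 12 mm bed: axis height of a seated screw (own y along bed y, square end past the open +y end). On the tooth tops, or in the wrong bed, it rides 6 mm higher. The teeth are clamped up to 6 mm off the middle either way along y, differently each time and not measured: feel (or look) for where the grooves drop in.
- bed_8: Gauge bed for 8 mm pitch, fixed grey block 60 x 112 mm, feet 50 mm to either side: bench level under its middle, own y along it, z up. Open at the +y end (y = 42 mm); end wall at y = -62 mm, 78 mm high. Side walls 40 mm apart inside, 72 mm high, leave no room for fingers beside a screw. Inside, a V of 9 pairs of flat-topped steel teeth, 2.5 mm thick, 8 mm apart. Beds differ in teeth only.
- bed_8_seat (a point): 60 mm above the middle of the 8 mm bed: axis height of a seated screw (own y along bed y, square end past the open +y end). On the tooth tops, or in the wrong bed, it rides 6 mm higher. The teeth are clamped up to 4 mm off the middle either way along y, differently each time and not measured: feel (or look) for where the grooves drop in.
- rack: Blue rack fixed to the bench, 200 x 300 mm, at bench level under its middle, z up. Screws lie in rows at x = -50 and +50 mm (either in either), along own y (screw +y = rack +y), axis 60 mm up, each on two 6 mm bars 14 mm apart, tops 44 mm up, from y = -135 to +130 mm. The bars also hold a screw that is drawn out toward -y and let go.
- rack_mouth (a point): Middle of the mouth of the rack's hood, 60 mm up, at y = +60 mm in the rack. The hood covers the square ends from here to a back wall at y = +130 mm; its 4 mm roof is 83 to 87 mm above the bench, so only thread can be gripped until a screw is drawn out.
- can_mid (a point): Bystander: spray-size can, 66 mm across, 130 mm tall, standing; point at mid height.
- jug_mid (a point): Bystander: black bottle, 80 mm across, 190 mm tall, standing; point at mid height.
- wrench_grip (a point): Bystander: steel spanner lying flat on the bench; point on its handle.
Not all that is in view belongs to the job. Leave any purple look-alike of the bed_12 alone. What is shaped like the part that bears screw_8_mid but purple is not meant.

How it is judged:
At the end, for the whole second after the job is handed in: Each screw lies released and at rest in the bed of its own pitch: axis between 56 and 62 mm above the bench (seated is 60), within 4 mm of the bed's middle line and 0.06 rad of its direction, middle of the thread within 20 mm of the bed's middle along it (x of screw_12_mid in the frame of bed_12 between -0.004 and 0.004 m and y of screw_12_mid in the frame of bed_12 between -0.02 and 0.02 m and z of screw_12_mid in the frame of bed_12 between 0.056 and 0.062 m and angle between the y axis of screw_12_mid and the y axis of bed_12, either way round below 0.06 rad and contact force between the fingers and screw_12 below 0.1 N and x of screw_8_mid in the frame of bed_8 between -0.004 and 0.004 m and y of screw_8_mid in the frame of bed_8 between -0.02 and 0.02 m and z of screw_8_mid in the frame of bed_8 between 0.056 and 0.062 m and angle between the y axis of screw_8_mid and the y axis of bed_8, either way round below 0.06 rad and contact force between the fingers and screw_8 below 0.1 N and linear speed of each of screw_12, screw_8 below 0.02 m/s); the robot touches nothing.
It fails at once if the can is disturbed (moved more than 20 mm) (distance of can_mid from where it was at the start of the episode above 0.02 m).
It fails at once if the bottle is disturbed (moved more than 20 mm) (distance of jug_mid from where it was at the start of the episode above 0.02 m).
It fails at once if the spanner is disturbed (moved more than 20 mm) (distance of wrench_grip from where it was at the start of the episode above 0.02 m).
It also fails if it takes over 58 s, if anything falls off the work surface, if the arm or the gripper's body presses on something with over 40 N, if the wrist force passes 120 N, or if a joint passes its speed limit or range.

## Working session

There is one attempt and no reset: what is moved stays moved. The work goes in short steps, each a Python script; the robot and the scene stay as the last script left them, time stands still between calls to the robot, and variables do not carry over. Pictures are saved under pics/ and viewed, on a budget of 10 in all, crops included, one or two more only if the job needs it, and the job is handed in when it is done.

```bash
mkdir -p pics; ls
python3 - <<'E'
from workcell import robot, effector, solver, sensors, optics, workorder
import cv2
for n in ("scene","top"):
    im=optics.snapshot(n); c=optics.calibration(n); print(n,c)
    cv2.imwrite(f"pics/{n}0.png",cv2.resize(im[:,:,::-1],(800,600),interpolation=cv2.INTER_CUBIC))
print(optics.calibration("wrist"), sensors.get_state(), robot.grip_point_offset)
E
```

```text
pics
scene {'camera_matrix': array([[362.37970695,   0.        , 258.49099102],
       [  0.        , 362.37970695, 194.83276639],
       [  0.        ,   0.        ,   1.        ]]), 'cam_to_world': array([[-0.80878459,  0.34579483, -0.47570308,  1.12800107],
       [ 0.58779739,  0.50145971, -0.63484831,  0.700145  ],
       [ 0.01901867, -0.79307257, -0.60883018,  0.80089838],
       [ 0.        ,  0.        ,  0.        ,  1.        ]])}
top {'camera_matrix': array([[485.37775717,   0.        , 261.13345263],
       [  0.        , 485.37775717, 189.11308047],
       [  0.        ,   0.        ,   1.        ]]), 'cam_to_world': array([[-0.01683548, -0.98800526,  0.15349972,  0.32348413],
       [-0.99984612,  0.01739271,  0.00228792, -0.06142893],
       [-0.00493025, -0.15343758, -0.98814604,  1.76230925],
       [ 0.        ,  0.        ,  0.        ,  1.        ]])}
{'camera_matrix': array([[297.31863964,   0.        , 253.88665102],
       [  0.        , 297.31863964, 193.35407887],
       [  0.        ,   0.        ,   1.        ]]), 'T_tool_cam': array([[ 5.65971543e-04, -9.
[... 310 characters left out ...]
])} {'time': 0.1, 'joints': array([-1.29379569,  0.38375805,  0.0438413 ,  1.59941149, -0.01795041,
        1.16118677, -0.04992186]), 'dq': array([ 0.00050076, -0.00287068,  0.00130354, -0.00546015, -0.00141029,
        0.00186515,  0.00031956]), 'joint_torque': array([ 3.25433284e-03, -4.34725535e+01,  1.02966148e+00, -2.50455719e+01,
        1.09272043e-02,  5.43076647e-03,  3.29347881e-05]), 'eef_pos': array([0.23763567, 0.60409281, 0.23001224]), 'tcp_rot': array([-1.81451060e-04,  1.86288706e-01,  9.82494332e-01, -1.17177833e-03]), 'wrist_force': array([-0.2194786 , -0.16239455, -0.30821419]), 'moment': array([-0.00596129,  0.04799518,  0.0053018 ]), 'width': 0.08581828928300599} 0.0187
```

View pics/scene0.png

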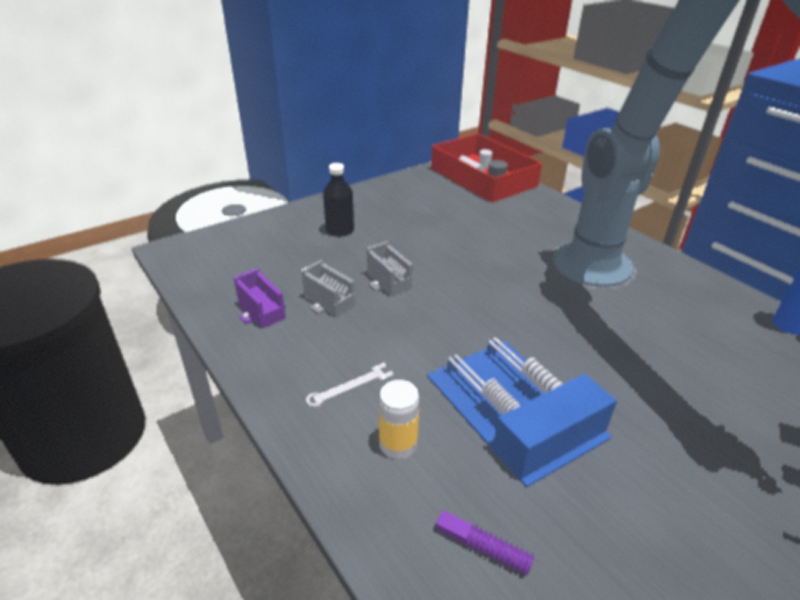

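View pics/top0.png

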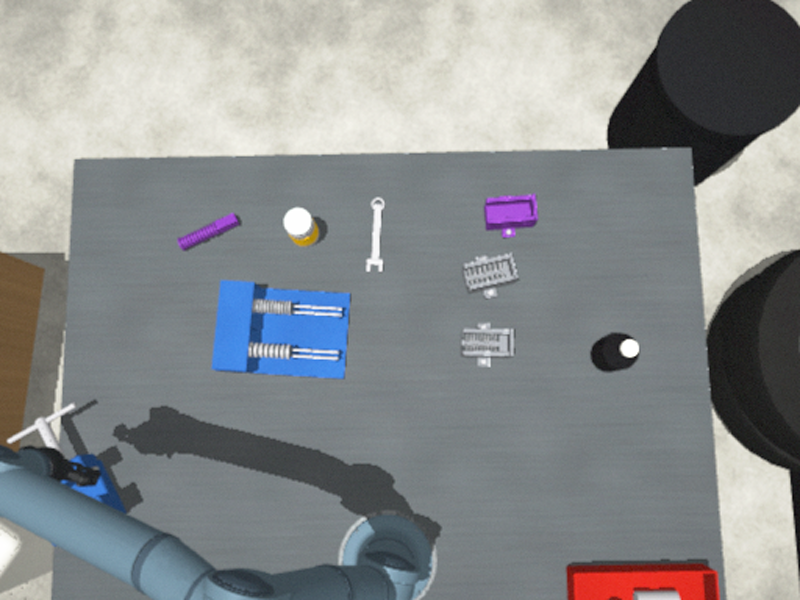

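Run:
```python
import cv2,numpy as np
from workcell import optics
im=np.mean([optics.snapshot("top") for _ in range(2)],0).astype(np.uint8)[:,:,::-1]
cv2.imwrite("pics/topraw.png",im)
C=np.zeros((546,800,3),np.uint8)
a=im[172:172+76,132:132+98]; b=im[155:155+91,288:288+50]
a=cv2.resize(a,None,fx=5,fy=5,interpolation=cv2.INTER_CUBIC); b=cv2.resize(b,None,fx=6,fy=6,interpolation=cv2.INTER_CUBIC)
C[:a.shape[0],:490]=a; C[:546,500:800]=b
cv2.imwrite("pics/crop0.png",C)
```

```text
(no output)
```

View pics/crop0.png

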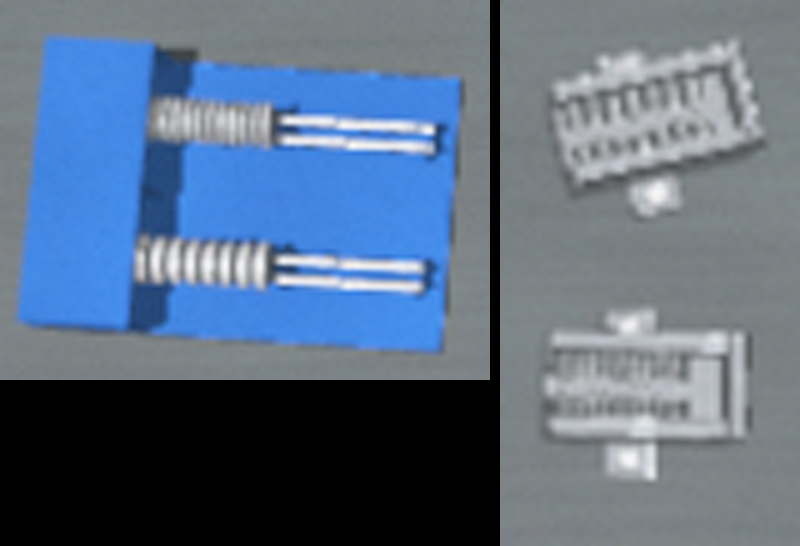

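```bash
cat > h.py <<'E'
import numpy as np,cv2
from scipy.spatial.transform import Rotation as R
from workcell import robot, effector, solver, sensors, optics, workorder
def ray2plane(o,d,z): return o+d*(z-o[2])/d[2]
def px(n,u,v,z):
    c=optics.calibration(n);K=c["camera_matrix"];T=c["cam_to_world"]
    return ray2plane(T[:3,3],T[:3,:3]@np.linalg.solve(K,[u,v,1]),z)
def quat(yaw):
    "tool z down, tool x pointing to world direction yaw"
    x=np.array([np.cos(yaw),np.sin(yaw),0]);z=np.array([0,0,-1.]);q=R.from_matrix(np.c_[x,np.cross(z,x),z]).as_quat()
    return [q[3],*q[:3]]
def wrist_T(s):
    q=s["tcp_rot"];T=np.eye(4);T[:3,:3]=R.from_quat([*q[1:],q[0]]).as_matrix();T[:3,3]=s["eef_pos"]
    return T@optics.calibration("wrist")["T_tool_cam"]
def rectify(im,T,org,ang,nx,ny,z,mm):
    "top-down view at height z: pixel (col,row) <-> local frame; col along local -y? no: col=+y', row=+x'; mm per px"
    K=optics.calibration("wrist")["camera_matrix"]
    c,r=np.meshgrid(np.arange(ny),np.arange(nx)); ly=(c-ny/2)*mm/1e3; lx=(r-nx/2)*mm/1e3
    w=np.stack([org[0]+np.cos(ang)*lx-np.sin(ang)*ly,org[1]+np.sin(ang)*lx+np.cos(ang)*ly,np.full_like(lx,z)],-1)
    p=(w-T[:3,3])@T[:3,:3]; rho=np.linalg.norm(p[...,:2],axis=-1); th=np.arctan2(rho,p[...,2]); k=th/np.maximum(rho,1e-9)*K[0,0]
    return cv2.remap(im,(K[0,2]+k*p[...,0]).astype(np.float32),(K[1,2]+k*p[...,1]).astype(np.float32),cv2.INTER_CUBIC)
E
python3 - <<'E'
from h import *
np.set_printoptions(precision=4,suppress=True)
a=lambda x,y,z:px("top",132+(x-2)/5,172+(y-2)/5,z)[:2]
b=lambda x,y,z:px("top",288+(x-502.5)/6,155+(y-2.5)/6,z)[:2]
for n,f in dict(base_rt=a(461,76,.003),base_rb=a(442,352,.003),roof_lt=a(47,36,.087),roof_rt=a(155,42,.087),roof_rb=a(128,330,.087),roof_lb=a(18,325,.087),
 s8_end=a(272,123,.06),s12_end=a(270,263,.06),s8_l=a(150,119,.06),s12_l=a(138,258,.06),bar8=a(436,139,.044),bar12=a(425,277,.044),
 b12_c=[b(552,88,.072),b(735,40,.078),b(762,135,.078),b(577,188,.072)],b8_c=[b(548,334,.072),b(745,332,.078),b(745,436,.078),b(548,434,.072)]).items(): print(n,f)
print(px("top",302/1.5625,222/1.5625,.13),px("top",616/1.5625,350/1.5625,.19))
s=sensors.get_state()
for y in(.1,.2,.3,-.2,-.3,-.35):
  for x in(.45,.55,.62): 
    for yaw in(-np.pi/2,np.pi/2):
      j=solver.solve_ik([x,y,.06],quat(yaw)); print(x,y,round(yaw,1),None if j is None else np.round(j,2))
E
```

```text
base_rt [0.6078 0.0796]
base_rb [0.4063 0.0943]
roof_lt [0.6278 0.3633]
roof_rt [0.6221 0.2874]
roof_rb [0.4211 0.3031]
roof_lb [0.4258 0.379 ]
s8_end [0.5672 0.2092]
s12_end [0.4679 0.2099]
s8_l [0.5716 0.2958]
s12_l [0.473  0.3028]
bar8 [0.5559 0.0944]
bar12 [0.4574 0.1025]
b12_c [array([ 0.6551, -0.1832]), array([ 0.6809, -0.2915]), array([ 0.6237, -0.3052]), array([ 0.595 , -0.1962])]
b8_c [array([ 0.5091, -0.1768]), array([ 0.5076, -0.2908]), array([ 0.4472, -0.2885]), array([ 0.4508, -0.1752])]
[0.7457 0.1742 0.13  ] [ 0.4459 -0.4868  0.19  ]
0.45 0.1 -1.6 [ 0.75  0.65 -1.24  2.13  0.78  0.94  2.2 ]
0.45 0.1 1.6 [-0.78  0.31  0.52  2.19 -0.24  0.7  -0.09]
0.55 0.1 -1.6 [ 0.69  0.87 -1.25  1.9   0.93  1.12  2.2 ]
0.55 0.1 1.6 [-0.71  0.48  0.55  1.96 -0.35  0.79  0.04]
0.62 0.1 -1.6 [ 0.63  0.98 -1.25  1.73  1.    1.22  2.25]
0.62 0.1 1.6 [-0.69  0.61  0.61  1.79 -0.44  0.87  0.12]
0.45 0.2 -1.6 [-0.5   0.33 -0.    2.1   0.    0.72  2.64]
0.45 0.2 1.6 [-0.9   0.35  0.45  2.12 -0.23  0.72 -0.3 ]
0.55 0.2 -1.6 [-0.4   0.47 -0.03  1.88  0.02  0.8   2.71]
0.55 0.2 1.6 [-0.84  0.52  
[... 848 characters left out ...]
.3 -1.6 [-0.47  1.    1.37  2.02 -1.11  1.17 -1.74]
0.45 -0.3 1.6 [ 0.04  0.46  0.57  2.01 -0.34  0.77  0.8 ]
0.55 -0.3 -1.6 [-0.44  1.13  1.36  1.81 -1.17  1.28 -1.87]
0.55 -0.3 1.6 [-0.11  0.65  0.71  1.8  -0.53  0.89  0.84]
0.62 -0.3 -1.6 [-0.4   1.2   1.36  1.65 -1.21  1.35 -1.98]
0.62 -0.3 1.6 [-0.21  0.82  0.87  1.64 -0.71  1.03  0.9 ]
0.45 -0.35 -1.6 [-0.36  1.05  1.36  1.95 -1.14  1.21 -1.68]
0.45 -0.35 1.6 [-0.14  0.64  0.93  1.95 -0.67  0.89  1.14]
0.55 -0.35 -1.6 [-0.34  1.16  1.36  1.75 -1.19  1.31 -1.83]
0.55 -0.35 1.6 [-0.03  0.69  0.73  1.74 -0.56  0.93  0.92]
0.62 -0.35 -1.6 [-0.31  1.22  1.36  1.58 -1.22  1.37 -1.94]
0.62 -0.35 1.6 [-0.1   0.84  0.83  1.57 -0.69  1.04  0.93]
```

```bash
cat >> h.py <<'E'
rackC=np.array([.518,.2366]);rackA=-.075
b12C=np.array([.6363,-.2343]);b12A=.24
b8C=np.array([.479,-.2229]);b8A=-.025
def loc(C,a,x,y): return np.array([C[0]+np.cos(a)*x-np.sin(a)*y,C[1]+np.sin(a)*x+np.cos(a)*y])
def say(t):
    s=sensors.get_state();print(t,round(s["time"],2),np.round(s["eef_pos"],4),np.round(s["wrist_force"],1),round(s["width"],4))
def snap(name):
    s=sensors.get_state();im=optics.snapshot("wrist")[:,:,::-1].copy();np.savez(f"pics/{name}.npz",im=im,T=wrist_T(s));return im,wrist_T(s)
def draw_out(row,name,y=.03,d=-.068):
    q=quat(np.pi/2+rackA)
    p=lambda yy,z:[*loc(rackC,rackA,row,yy),z]
    robot.move_pose(p(y,.135),q); snap(name+"a")
    print(robot.move_straight(p(y,.0415),rate=.2,stop_force=15)); say("down")
    effector.gripper_to(.0,60); say("grip")
    robot.move_straight(p(y,.0435)); robot.move_straight(p(y+d,.0435),rate=.12); say("drawn")
    robot.move_straight(p(y+d,.042)); effector.gripper_to(.06); say("open")
    robot.move_straight(p(y+d,.135),rate=.25); snap(name+"b"); say("up")
E
python3 - <<'E'
from h import *
draw_out(-.05,"s12")
C=[]
for n in "ab":
    d=np.load(f"pics/s12{n}.npz")
    C.append(rectify(d["im"],d["T"],loc(rackC,rackA,-.05,-.02),rackA,160,500,.06,.4*1))
C=np.vstack(C); C=cv2.resize(C,(750,480)); cv2.imwrite("pics/v1.png",C)
E
```

```text
False
down 2.41 [0.4708 0.271  0.0419] [0.4 0.7 0.5] 0.0854
grip 2.97 [0.4706 0.2707 0.0428] [-3.  -1.6  6.2] 0.0299
drawn 3.93 [0.4653 0.2026 0.0434] [ 0.5 -0.6 -5.4] 0.0296
open 4.58 [0.4656 0.2029 0.0421] [0.4 0.7 0. ] 0.06
up 5.16 [0.4647 0.2023 0.1347] [-0.3  0.3  0.1] 0.06
```

View pics/v1.png

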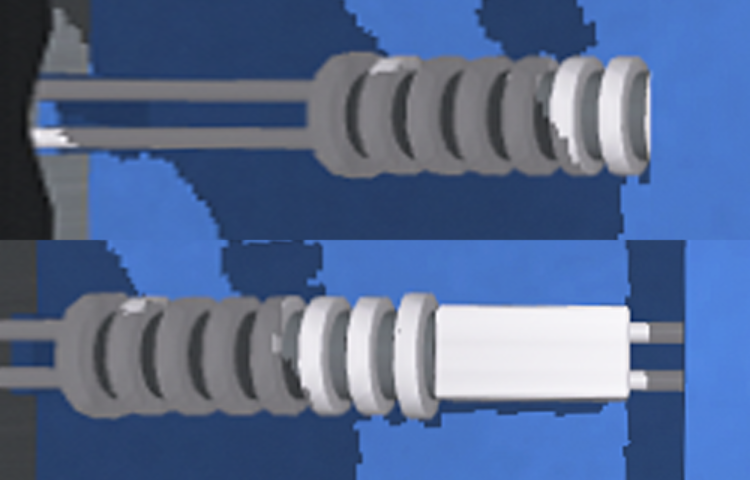

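Run:
```python
from h import *
effector.gripper_to(.085)
draw_out(.05,"s8",y=.032,d=-.07)
for n,C,a in(("b12",b12C,b12A),("b8",b8C,b8A)):
    robot.move_pose([*loc(C,a,0,-.085),.16],quat(np.pi/2+a)); robot.hold(.2); snap(n); say(n)
d=np.load("pics/s8b.npz")
A=[cv2.resize(rectify(d["im"],d["T"],loc(rackC,rackA,.05,-.02),rackA,160,500,.06,.4),(750,240))]
E=[]
for n,C,a in(("b12",b12C,b12A),("b8",b8C,b8A)):
    d=np.load(f"pics/{n}.npz"); print(d["T"][:3,3])
    E.append(rectify(d["im"],d["T"],loc(C,a,0,-.01),a,340,375,.052,.36)[::1])
cv2.imwrite("pics/v2.png",np.vstack(A+[np.hstack(E)]))
```

```text
False
down 6.76 [0.5705 0.2645 0.0422] [-0.  -0.4  0.9] 0.0847
grip 7.32 [0.5707 0.2652 0.043 ] [-1.8  0.   5.1] 0.0292
drawn 8.3 [0.5649 0.1945 0.0434] [-0.5 -1.5 -1.9] 0.0293
open 8.95 [0.5653 0.1957 0.0421] [-0.4 -0.8 -0.3] 0.0601
up 9.53 [0.5644 0.1949 0.1347] [ 0.3 -0.1 -1.3] 0.06
b12 11.66 [ 0.6571 -0.3156  0.16  ] [-0.1  0.4  0.5] 0.06
b8 12.66 [ 0.4787 -0.3078  0.1602] [ 1.   1.1 -0.5] 0.0599
[ 0.63715914 -0.23615752  0.30104726]
[ 0.48015355 -0.22608937  0.30131299]
```

View pics/v2.png

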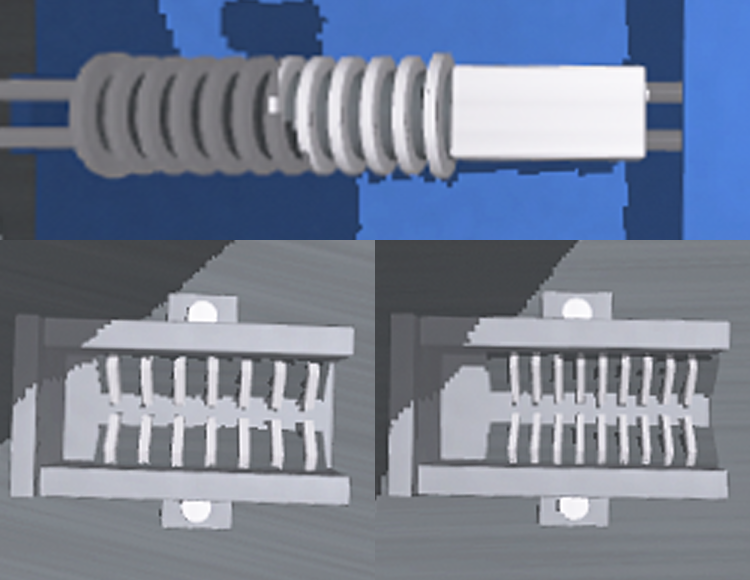

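```bash
cat >> h.py <<'E'
def pick(row,mid,name,g=.070):
    q=quat(np.pi/2+rackA); p=lambda z:[*loc(rackC,rackA,row,mid+g),z]
    robot.move_pose(p(.13),q)
    print(robot.move_straight(p(.0415),rate=.2,stop_force=15)); say("down")
    effector.gripper_to(0,120); say("grip")
    robot.move_straight(p(.13),rate=.2); robot.hold(.2); say("lift"); snap(name)
    s=sensors.get_state(); return s
E
python3 - <<'E'
from h import *
d=np.load("pics/s12b.npz");c=d["T"][:2,3]-rackC; ca,sa=np.cos(rackA),np.sin(rackA)
print("cam rack12",ca*c[0]+sa*c[1],-sa*c[0]+ca*c[1])
d=np.load("pics/s8b.npz");c=d["T"][:2,3]-rackC
print("cam rack8",ca*c[0]+sa*c[1],-sa*c[0]+ca*c[1],d["T"][2,3])
s=pick(-.0508,-.0505,"g12")
d=np.load("pics/g12.npz"); e=s["eef_pos"]; q=s["tcp_rot"]
a=np.arctan2(*R.from_quat([*q[1:],q[0]]).as_matrix()[[1,0],0])-np.pi/2; print("a",a)
V=rectify(d["im"],d["T"],e[:2]+.0*e[:2],a,160,500,e[2]+.0187+.012,.4)
cv2.imwrite("pics/v3.png",np.vstack([cv2.resize(V,(750,240)),cv2.resize(d["im"],(440,330))[:,:].repeat(1,0) if 0 else cv2.copyMakeBorder(cv2.resize(d["im"],(440,330)),0,0,0,310,0)]))
E
```

```text
cam rack12 -0.050317233434266265 0.04356738020614787
cam rack8 0.04968255532391552 0.04362114514810035 0.2772164815127618
False
down 15.29 [0.4696 0.2593 0.0418] [ 0.8  0.5 -0. ] 0.0601
grip 15.72 [0.4693 0.2607 0.0429] [-2.1 -0.4  5.9] 0.0223
lift 16.51 [0.4672 0.2589 0.1279] [ 0.1 -0.6 -5.5] 0.0223
a -0.07492289309528744
```

View pics/v3.png

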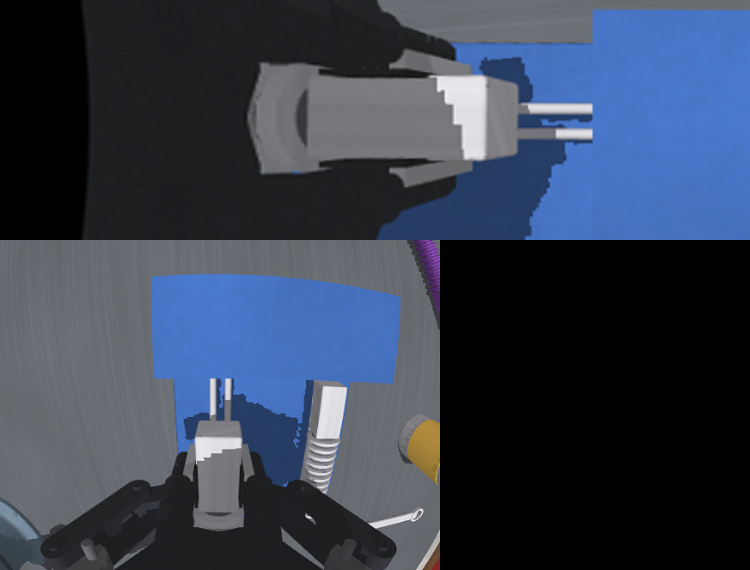

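```bash
cat >> h.py <<'E'
def place(M,a,own,offs,zs=.0405,hover=.075,first=True):
    q=quat(np.pi/2+a); y=np.array([-np.sin(a),np.cos(a)]); t=np.array(M)+own*y
    P=lambda o,z:[*(t+o*y),z]
    if first:
        robot.move_pose(P(0,.14),q); robot.move_straight(P(0,hover),rate=.2); robot.hold(.3)
        s=sensors.get_state(); e=s["eef_pos"][:2]-t; print("hover err along/across mm",e@y*1e3,e@[np.cos(a),np.sin(a)]*1e3)
        robot.move_straight(P(0,.054),rate=.1)
    for o in offs:
        hit=robot.move_straight(P(o,zs),rate=.03,stop_force=6)
        s=sensors.get_state(); e=s["eef_pos"]; print(round(s["time"],2),o,hit,"along",round((e[:2]-t)@y*1e3,2),"z",round(e[2],4),np.round(s["wrist_force"],1),np.round(s["moment"],2))
        if e[2]<.0440: return True
        robot.move_straight(P(o,e[2]+.0015),rate=.05)
        if s["time"]>45: break
    return False
E
python3 - <<'E'
from h import *
M=loc(b12C,b12A,.001,-.00114)
print(place(M,.213,.0708,[0,.001,-.001,.002,-.002]))
E
```

```text
hover err along/across mm -0.7001457024600899 1.090567664469101
19.77 0 True along -0.02 z 0.0429 [-1.4  0.5  5.5] [-0.07  0.21 -0.07]
True
```

```bash
cat >> h.py <<'E'
def release_check(M,a,own,f=8):
    q=quat(np.pi/2+a); y=np.array([-np.sin(a),np.cos(a)]); t=np.array(M)
    P=lambda o,z:[*(t+o*y),z]
    effector.gripper_to(.06); say("rel")
    robot.move_straight(P(own,.115),rate=.25); effector.gripper_to(0,20)
    for o in(.03,-.03):
        robot.move_straight(P(o,.09),rate=.2); robot.hold(.1)
        h=robot.move_straight(P(o,.0725),rate=.04,stop_force=f); say(f"touch {o} {h}")
        robot.move_straight(P(o,.115),rate=.25)
    effector.gripper_to(.06)
E
python3 - <<'E'
from h import *
M=loc(b12C,b12A,.001,-.00114)
release_check(M,.213,.0708)
s=pick(.0486,-.0465,"g8"); 
y=np.array([-np.sin(rackA),np.cos(rackA)]); print("along rack y",(s["eef_pos"][:2]-rackC)@y)
im=optics.snapshot("top")[155:246,288:338,::-1]
d=np.load("pics/g8.npz"); e=s["eef_pos"]
V=rectify(d["im"],d["T"],e[:2],rackA,160,500,e[2]+.0187+.012,.4)
c=cv2.resize(im,None,fx=3.6,fy=3.6,interpolation=cv2.INTER_CUBIC)
cv2.imwrite("pics/v4.png",np.vstack([cv2.resize(V,(750,240)),cv2.copyMakeBorder(c,0,0,0,750-c.shape[1],0)]))
E
```

```text
rel 20.22 [ 0.6199 -0.1646  0.0399] [-0.1 -0.6 -0.2] 0.0601
touch 0.03 True 22.18 [ 0.6319 -0.2049  0.0758] [-0.9  1.   4.9] -0.0001
touch -0.03 True 23.48 [ 0.6447 -0.2637  0.0758] [-1.6  0.7  5.8] 0.0004
False
down 26.88 [0.5691 0.2556 0.0418] [0.4 0.5 0.6] 0.06
grip 27.31 [0.569  0.2569 0.043 ] [-2.  -0.3  5.9] 0.0223
lift 28.1 [0.5664 0.2559 0.1276] [-0.1  0.9 -4.2] 0.0224
along rack y 0.022924547992875948
```

View pics/v4.png

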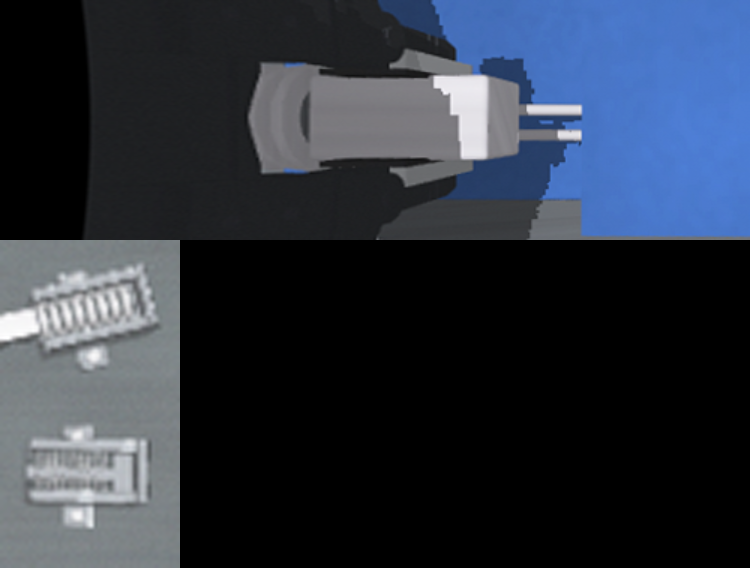

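Run:
```python
from h import *
M=loc(b8C,b8A,-.0002,.0043)
ok=place(M,-.04,.0706,[0,.0009,-.0009,.0018,-.0018,.0027,-.0027,.0036]); print(ok)
if ok: release_check(M,-.04,.0706)
```

```text
hover err along/across mm -0.1319558122630584 1.165563822287008
31.27 0 True along -0.06 z 0.043 [-0.5 -0.1  5.8] [-0.14  0.27 -0.03]
True
rel 31.72 [ 0.4799 -0.1471  0.0417] [-0.2 -1.1  0.3] 0.06
touch 0.03 True 33.67 [ 0.481  -0.1876  0.0754] [-1.5  0.9  8.6] 0.0001
touch -0.03 True 34.96 [ 0.4786 -0.2479  0.0756] [-1.1  1.   6.5] 0.0001
```

Both are down, with touch heights that match a seated screw. I'll move clear and take one last look.

Run:
```python
from h import *
robot.move_straight([*loc(b8C,b8A,.05,-.09),.19],rate=.25); robot.hold(.3); say("clear")
im,T=snap("fin"); V=[rectify(im,T,loc(C,a,0,.01),a,250,375,.06,.5) for C,a in((b12C,.213),(b8C,-.04))]
t=optics.snapshot("top")[:,:,::-1]
cv2.imwrite("pics/v5.png",np.vstack([np.hstack(V),cv2.resize(t[60:260,90:420],(750,345))]))
```

```text
clear 36.76 [ 0.5259 -0.3127  0.1888] [-0.5 -0.6  0.9] 0.0603
```

View pics/v5.png

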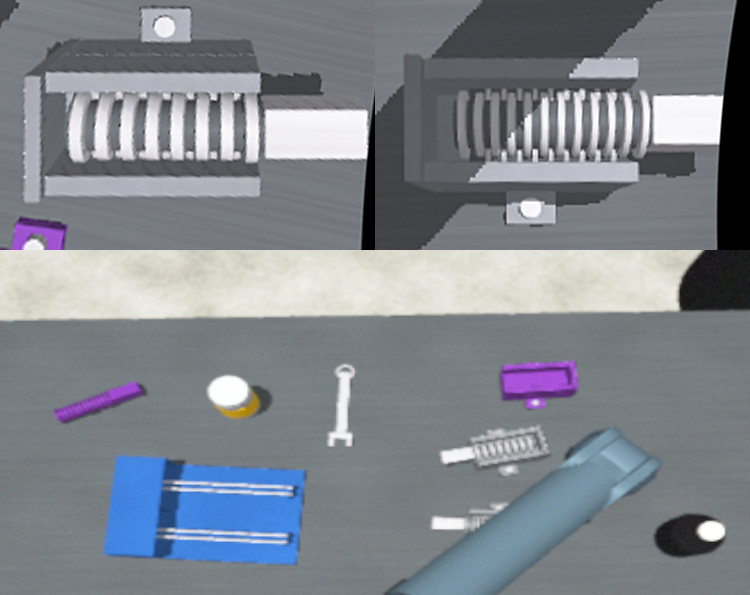

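The picture shows the 12 mm screw (column 70–365, left crop) and the 8 mm screw (455–720, right crop) straight in their beds. The teeth show between the ridges and the square ends stick out. The can, the bottle and the spanner look unmoved.

```bash
python3 -c "
from workcell import workorder; print(workorder.sign_off())"
```

```text
the job is handed in; nothing more can be done
None
```

I placed both screws in the beds of their own pitch and handed the job in; my last check was at 36.8 s of the 58 s allowed. I drew each one out of the rack by its thread, let it go on the bars, and gripped it again by the square end. I found the bed teeth with the wrist camera, and each screw dropped home on the first try, so no searching was needed.

**Height:** The tool stopped at z ≈ 0.043 m for both screws, the same reading as when gripping them at 60 mm axis height in the rack. After letting go, I touched the thread tops at both ends:

| Screw | Square end side | Far end |
|---|---|---|
| 12 mm | 75.8 mm | 75.8 mm |
| 8 mm | 75.4 mm | 75.6 mm |

A seated screw should read about 76 mm and one riding on the crests about 82 mm, so both are level and home.

**Last picture:** The teeth show between the ridges in both beds and the square ends stick out. The can, bottle and spanner look unmoved, and the gripper is clear of everything.

**Disagreement:** A close camera estimate of where I held the 12 mm screw along its length differed by about 2.7 mm from the overhead one. I used the overhead value, and the screw seated at once with it. No check failed.

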